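# Lock the jar case with its bent pin

## Task

Lock the blue jar case: first fold the steel hasp leaf down flat over the staple. Then take the red-handled bent pin by its upright grip, feed its curved rod through the staple from the robot's side, turning the pin round its own arc and keeping it upright, until you feel the tip bottom gently (a few newtons) against the rubber foot of the stop screw. Leave the pin standing on the case lid, locked through the staple, without forcing it against staple or stop and without disturbing the jars, the tape measure or the stamp.

Things in the scene. Friction and masses are not known exactly. Their poses are not given: they have to be found in the camera images.
- staple: Steel arch of 5 mm round bar, 24.5 mm tall, on the flat case lid. Origin on the lid midway between the legs. x points along the opening (the way the pin goes in, away from the robot), y left across the legs, z up. Opening 11 mm wide (y -5.5 to +5.5 mm), from the lid up to 21.5 mm above it. Rigid.
- arc_centre (a point): Empty point fixed to the case, 45 mm to the left (+y) of the staple's opening and 14 mm above the lid: the vertical axis through it is the axis about which the pin must turn, counterclockwise seen from above, to go through the staple. Axes as the staple's.
- hasp (a joint): Hasp leaf: flat steel, 26 mm wide, 87 mm long, with a slot that drops over the staple. Hinge axis parallel to the staple's x axis, 62 mm right of the staple (its y = -62 mm), 4 mm above the lid. 0 = flat on the lid, grows (rad) as the leaf lifts; starts at 0.7 to 1.2. Stiff (0.06 N m): stays where left. Push it down on its upper face.
- hasp_pad (a point): Middle of the upper face of the hasp leaf, 35 mm from its hinge (27 mm to the right of the staple when folded down): the place to push it. Its x axis is along the hinge, y along the leaf away from the hinge, z out of the upper face.
- stop_bracket: Aluminium bracket on the lid with a stop screw; its black rubber foot (15 mm across, centre 14 mm above the lid) meets the pin's tip. Origin on the lid; x along the screw, the pin's travel there, 64 degrees left of the staple's x. The foot's face is 0 to 14 mm before the origin (x 0 to -14; pin tip 64 to 46 degrees round the arc from the staple): set differently each time, rigid, to be felt.
- pin_grip (a point): Grasp centre of the loose bent pin (0.18 kg): upright red grip 28 (x) by 16 (y) mm, top 81 mm above the foot's underside, on a foot disc 30 mm across; this point is 55 mm above the underside. x: the way the rod leaves, z up. Rod 8 mm thick, level, centreline 14 mm above the underside: straight to x = 26 mm, then a 70 degree arc of radius 45 mm to the left about x = 26, y = 45 mm.
- pin_tip (a point): Extreme point of the round tip of the pin's rod: 68.3 mm ahead (x) and 29.6 mm left (y) of the grip's axis, 14 mm above the underside of the foot. Axes as the pin's.
- pin_arc_centre (a point): Empty point, fixed to the pin: centre of the rod's arc (26 mm ahead and 45 mm left of the grip's axis, 14 mm above the underside of the foot). While the pin goes through the staple it stays at point arc_centre.
- jar_a: Bystander: labelled jar with a black lid, 70 x 70 x 116 mm, origin under its centre. Leave alone.
- jar_b: Bystander: plain grey jar with a black lid, 70 x 70 x 116 mm, origin under its centre. Leave alone.
- tape_measure: Bystander: pocket tape measure lying on its side, 58 x 90 x 28 mm, origin under its centre. Leave alone.
- date_stamp: Bystander: hand stamp with a red knob, 27 x 46 x 80 mm, origin under its centre. Leave alone.
- case: Fixed blue jar case with aluminium edges, 200 (x) x 240 (y) x 70 mm, standing on the table; origin under its centre, axes parallel to the staple's. The flat lid top is 70 mm above the table; the staple stands 20 mm right of its centre. The pin's foot slides or stands on this lid.
- pin: The whole bent pin; origin at the centre of the underside of its foot, axes as point pin_grip's.

How it is judged (in metres and radians):
On the way, in this order (a step that is already met when the one before it is completed fails the run):
1. the hasp leaf is folded down over the staple (value of joint hasp below 0.12 rad), for 0.2 s.
2. the pin's tip has come through the opening of the staple, the leaf still down (value of joint hasp below 0.12 rad and x of pin_tip in the frame of staple between 0.009 and 0.032 m and y of pin_tip in the frame of staple between -0.005 and 0.0135 m and z of pin_tip in the frame of staple between 0.002 and 0.021 m), for 0.05 s.
3. the tip is pressed against the stop screw (more than 2 N) (value of joint hasp below 0.12 rad and contact force between pin and stop_bracket above 2 N and x of pin_tip in the frame of staple between 0.0295 and 0.044 m), for 0.1 s.
At the end, for the whole second after the job is handed in: Hasp leaf flat (0.12 rad); pin upright (0.12 rad), at rest, its rod through the staple: its arc centre within 7 mm of the case's arc centre, its tip 29.5 to 44 mm beyond the staple along its x, 8 to 21 mm above the lid, after having been pressed against the stop (value of joint hasp below 0.12 rad and x of pin_tip in the frame of staple between 0.0295 and 0.044 m and z of pin_tip in the frame of staple between 0.008 and 0.021 m and horizontal distance between pin_arc_centre and arc_centre below 0.007 m and angle between pin_grip's own z axis and vertical below 0.12 rad and linear speed of pin below 0.02 m/s); the robot touches nothing.
It fails at once if the pin is forced against the staple (more than 15 N) (contact force between pin and staple above 15 N).
It fails at once if the pin is forced against the stop (more than 15 N) (contact force between pin and stop_bracket above 15 N).
It fails at once if a jar, the tape measure or the stamp is disturbed (moved more than 15 mm) (distance of any of jar_a, jar_b, tape_measure, date_stamp from where it was at the start of the episode above 0.015 m).
It also fails if it takes over 66 s, if anything falls off the work surface, if the arm or the gripper's body presses on something with over 40 N, if the wrist force passes 120 N, or if a joint passes its speed limit or range.

## Robot

A 6-joint arm with a two-finger parallel gripper is mounted at the origin on the work surface; the furniture and walls round the work are solid. World frame = base frame: x ahead of the robot, y to its left, z up, the work surface at z = 0. Lengths are in m, angles in degrees, forces in N, time in s.
With the tool pointing down it reaches from about 0.25 to 0.725 m from the base axis. Payload 9.7 kg.
Tool frame: the origin (TCP) lies midway between the tips of the shut fingers; the grasp point (between the pads) lies bot.hold_point_z behind it (bot.hold_point_z is the distance from the TCP to the grasp point, in m); z points along the fingers, y is the line along which they close (so a half turn about z gives the same grasp; the last joint's range is limited). The gripper opens to 85 mm and grips with 20 to 120 N. Pads are 22 mm wide; open, the fingers measure 114 mm over their backs; the gripper's body (76 mm by 85 mm) begins 54 mm behind the grasp point. The pads swing forward as they close: fully open they stand 13 mm farther back than shut.
Start: joints at [-76.146, 4.979, 10.078, 95.1, 0, 90], TCP at [0.132, -0.534, 0.231] pointing down, gripper open.
Joint ranges: [-179.16, 179.16], [-48.56, 103.87], [-65.8, 70.77], [-126.05, 130.52], [-82.76, 87.17], [-180, 180]. Speed limits (degrees/s): [127.2, 127.2, 147.25, 180, 180, 180].

## Interface

Orientations are given as [roll, pitch, yaw] about the fixed x, y, z axes, in that order (R = Rz(yaw) Ry(pitch) Rx(roll)).
In Python, from workcell import bot, camera, camera_model, ticket gives the robot as it stands.
- The arm moves only by the tool send_rows, never from a script. Its argument "targets" is text: rows parted by semicolons, each of 5 numbers parted by spaces: the shift along the tool's x, y, z in mm, then the turn about the tool's z in degrees, then the closure in counts, from 0 (fully open) to 255 (shut). A call has 1 to 20 rows; each row is the pose to reach, as a shift and turn from the pose commanded when the call began, along the tool's axes at that moment; what a row does not reach only later rows make up. A row lasts 1/8 s, in which the tool goes at most 62.5 mm and 10.7 degrees, less where a joint would pass 70% of its speed; a pose out of reach is approached as far as the arm can. A call with a gripper value outside its range is refused whole. The fingers move at their own pace and stop on an object; "newtons" is the grip in N (left out, the last holds). Time passes only in rows, so rows that repeat a pose let the fingers close. It gives the time, the measured TCP pose, the force, the opening and the grip force at its end, in the units of the state.
- bot.get_obs(): the state, without advancing time (a new reading comes with each control period).
- camera(name): name is "scene" or "side" or "wrist"; returns the picture (480x640x3 uint8, blue, green, red); there is no depth.
- camera_model(name): a dict with "K" (3x3 intrinsics, pixels), "pose" (4x4, takes a point from camera to world coordinates); the wrist camera has in their place "T_tool_cam" (4x4, takes a point from camera to tool coordinates, whose origin is the TCP and whose axes are the flange's). Camera axes: x right, y down, z forward; pixel columns grow to the right and rows downward; lengths in m; the calibration is good to about 2 mm. A picture is of the moment at which its call begins: read the wrist's pose just before it. camera_model takes no time and is no camera call.
- ticket.job_done(): hands the job in; it is judged then, once.
The state is a dict: "time": time; "q": joint angles; "qd": joint speeds; "joint_efforts": joint torques, N m; "ee_pos": TCP position; "tcp_rot": TCP orientation; "wrist_force": force on the tool from outside, world axes, zero at the start; "torque": the same for the moment, N m; "opening": finger opening in m; "grasp_force": force on a finger pad.
Only numpy, scipy, OpenCV 4.12 (cv2) and the standard library are available. Lean on these libraries where they do the work, as an engineer would, in place of code of your own. Each camera call takes 0.05 s, during which the arm holds its last target. There are 200 camera calls.

## Working session

There is one attempt and no reset: what is moved stays moved. The work goes in short steps, Python scripts to look and compute and a tool call to move; the robot and the scene stay as the last step left them, time stands still between calls to the robot, and variables do not carry over. Pictures are saved under pics/ and viewed, at most 10 in all, crops included, and the job is handed in when it is done.

Besides the shell and the picture viewer there is one more tool, called after "Call:" by a JSON object that holds its "op" and its "data", one argument or row to a line. send_rows: Moves the arm, as the interface text tells. Its arguments: {"type":"object","properties":{"targets":{"type":"string"},"newtons":{"type":"number"}},"required":["targets"]}

```bash
ls; mkdir -p pics; python3 - <<'E'
from workcell import bot,camera,camera_model
import cv2
o=bot.get_obs()
for k,v in o.items(): print(k,v)
print(bot.hold_point_z)
for n in ["scene","side","wrist"]:
    cv2.imwrite(f"pics/{n}0.png",camera(n)); print(n,camera_model(n))
E
```

```text
pics
time 0.0
q [-7.61446984e+01  5.01099134e+00  1.00325239e+01  9.50998425e+01
 -8.54252558e-05  9.00021166e+01]
qd [ 0.0756234   0.02604347 -0.0531942   0.02166227  0.04970478  0.02701876]
joint_efforts [ 4.51641696e-03 -5.20388067e+01  4.64804220e+01  1.61014684e-02
  4.05062538e-04 -2.43400953e-07]
ee_pos [ 0.13165017 -0.53376076  0.23056683]
tcp_rot [-1.79921690e+02  8.83180875e-05  1.38531851e+01]
wrist_force [0.30847764 0.54618059 0.08315012]
torque [ 0.01096018 -0.04032882  0.03004961]
grasp_force 0.0
opening 0.08557926900365605
0.0187
scene {'K': array([[587.67954674,   0.        , 319.22492728],
       [  0.        , 587.67954674, 235.24119785],
       [  0.        ,   0.        ,   1.        ]]), 'pose': array([[-0.83384997, -0.25304313,  0.49057456,  0.00274029],
       [-0.55157005,  0.34725269, -0.75841021,  0.95404593],
       [ 0.02155716, -0.90298657, -0.42912766,  0.56451879],
       [ 0.        ,  0.        ,  0.        ,  1.        ]])}
side {'K': array([[503.90225684,   0.        , 317.49189739],
       [  0.        , 503.90225684, 241.7193469 ],
       [  0.        ,   0.        ,   1.        ]]), 'pose': array([[-0.99725149, -0.03178539,  0.06692654,  0.48389565],
       [-0.07396458,  0.47983782, -0.8742339 ,  0.88248015],
       [-0.00432602, -0.87678125, -0.48086997,  0.54912688],
       [ 0.        ,  0.        ,  0.        ,  1.        ]])}
wrist {'K': array([[420.74146768,   0.        , 316.33016905],
       [  0.        , 420.74146768, 238.27029494],
       [  0.        ,   0.        ,   1.        ]]), 'T_tool_cam': array([[-2.36731508e-04, -9.54545060e-01, -2.98066558e-01,
         7.62833529e-02],
       [ 9.99999907e-01, -1.18172217e-04, -4.15782237e-04,
        -9.04166238e-05],
       [ 3.61659695e-04, -2.98066628e-01,  9.54544999e-01,
        -1.42883565e-01],
       [ 0.00000000e+00,  0.00000000e+00,  0.00000000e+00,
         1.00000000e+00]])}
```

View pics/scene0.png

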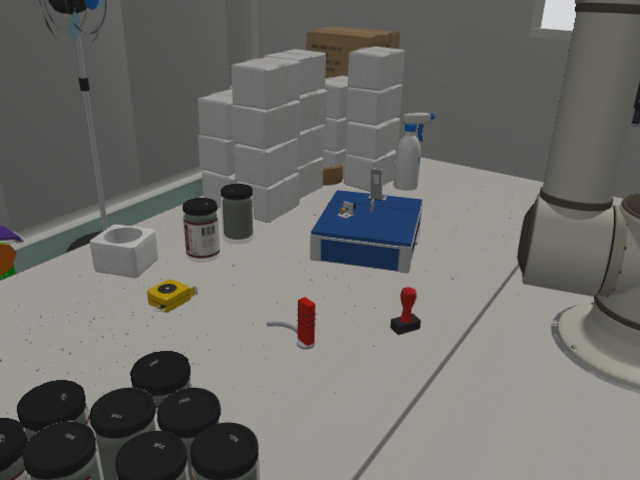

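View pics/side0.png

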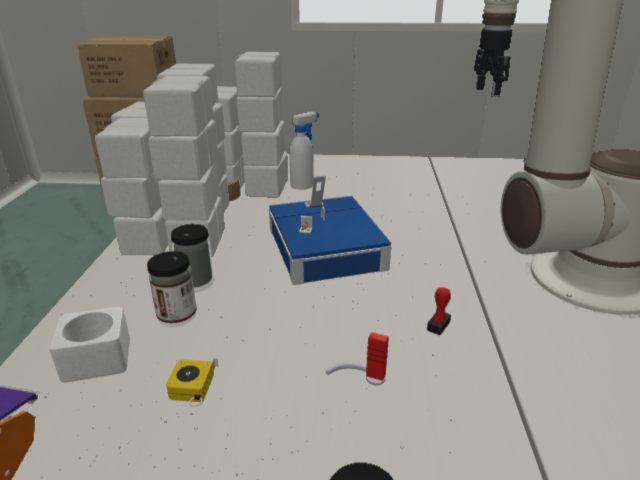

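The scene view has the pin with its grip at (306,322), foot at (306,343) and rod tip at (268,324). The case lid is blue around (370,225) and the leaf is raised at (376,184). The side view has the grip at (377,357), tip at (329,372) and lid around (327,235).

```bash
cat > h.py <<'E'
import numpy as np, cv2
from scipy.spatial.transform import Rotation as Ro
from workcell import bot,camera,camera_model
def wristpose():
    o=bot.get_obs(); T=np.eye(4); T[:3,:3]=Ro.from_euler('xyz',o['tcp_rot'],degrees=True).as_matrix(); T[:3,3]=o['ee_pos']
    return T
def model(n,T=None):
    m=camera_model(n); return m['K'],(m['pose'] if n!='wrist' else T@m['T_tool_cam'])
def ray(KP,uv):
    K,P=KP; d=P[:3,:3]@np.linalg.solve(K,[uv[0],uv[1],1]); return P[:3,3],d/np.linalg.norm(d)
def onz(KP,uv,z):
    c,d=ray(KP,uv); return c+d*(z-c[2])/d[2]
def tri(rs):
    A=sum(np.eye(3)-np.outer(d,d) for c,d in rs); b=sum((np.eye(3)-np.outer(d,d))@c for c,d in rs)
    p=np.linalg.solve(A,b); return p,[np.linalg.norm((np.eye(3)-np.outer(d,d))@(p-c)) for c,d in rs]
def proj(KP,p):
    K,P=KP; q=K@(P[:3,:3].T@(np.asarray(p)-P[:3,3])); return q[:2]/q[2]
def mask(im,c):
    h=cv2.cvtColor(im,cv2.COLOR_BGR2HSV); H,S,V=cv2.split(h)
    if c=='red': return (((H<8)|(H>172))&(S>150)&(V>60)).astype(np.uint8)
    if c=='blue': return ((H>105)&(H<125)&(S>150)&(V>50)).astype(np.uint8)
def blobs(m,amin=60):
    n,l,s,c=cv2.connectedComponentsWithStats(m); return [(s[i],c[i],l==i) for i in range(1,n) if s[i][4]>amin]
E
python3 - <<'E'
from h import *
np.set_printoptions(precision=4,suppress=True)
for n,foot,tip in [("scene",(306,344),(268,324)),("side",(376,379),(329,372))]:
    im=cv2.imread(f"pics/{n}0.png"); M=model(n)
    print(n,'foot',onz(M,foot,0.003),'tip',onz(M,tip,.014))
    for c in('red','blue'):
        for s,cc,l in blobs(mask(im,c),100):
            print(c,s,cc)
            if c=='blue' and s[4]>1000:
                h=cv2.convexHull(np.argwhere(l)[:,::-1].astype(np.int32)); a=cv2.approxPolyDP(h,4,True)[:,0]
                for p in a: print(p,onz(M,p,.07))
E
```

```text
scene foot [0.438  0.3125 0.003 ] tip [0.5122 0.3157 0.014 ]
red [400 287  16  36 378] [407.045  303.4392]
red [298 298  17  47 689] [305.5486 320.6589]
blue [ 312  191  109   55 3940] [370.5883 219.0457]
[420 200] [ 0.4859 -0.2098  0.07  ]
[409 245] [0.4055 0.0152 0.07  ]
[312 232] [0.5879 0.076  0.07  ]
[337 191] [ 0.6672 -0.1451  0.07  ]
blue [ 321  240   78   30 1558] [359.3639 254.3261]
[398 250] [0.413  0.0468 0.07  ]
[396 269] [0.3824 0.1158 0.07  ]
[321 259] [0.5103 0.1616 0.07  ]
[322 240] [0.5519 0.0947 0.07  ]
side foot [0.4403 0.3122 0.003 ] tip [0.5111 0.3139 0.014 ]
red [434 288  16  34 357] [441.2325 303.2941]
red [367 333  21  47 792] [376.6604 355.7348]
blue [ 271  197  119   61 4447] [327.9831 228.0846]
[389 244] [0.4101 0.0114 0.07  ]
[293 257] [0.592  0.0739 0.07  ]
[271 206] [ 0.6685 -0.15    0.07  ]
[351 197] [ 0.488  -0.2124  0.07  ]
blue [273 224  16  45 171] [280.7485 246.1696]
blue [ 304  252   76   30 1403] [341.2887 266.0228]
[379 252] [0.4307 0.0443 0.07  ]
[377 270] [0.4364 0.1095 0.07  ]
[305 281] [0.5617 0.1539 0.07  ]
[305 262] [0.5678 0.0904 0.07  ]
```

Call:
{"op": "send_rows", "data": {
  "targets": "510 -335 -40 -5 255;510 -335 -40 -5 255;510 -335 -40 -5 255;510 -335 -40 -5 255;510 -335 -40 -5 255;510 -335 -40 -5 255;510 -335 -40 -5 255;510 -335 -40 -5 255;510 -335 -40 -5 255;510 -335 -40 -5 255;510 -335 -40 -5 255;510 -335 -40 -5 255;510 -335 -40 -5 255;510 -335 -40 -5 255"
}}

```text
time: 1.9
ee_pos: [0.5462, -0.0875, 0.2716]
tcp_rot: [180.0, -0.0, 18.8]
wrist_force: [0.1, 0.5, 0.4]
opening: 0.0001
grasp_force: 0.0
```

```bash
python3 - <<'E'
from h import *
T=wristpose(); im=camera('wrist'); np.save('T1.npy',T); cv2.imwrite('pics/w1.png',im); print(T,bot.get_obs()['time'],bot.get_obs()['qd'])
E
```

```text
[[ 9.46805441e-01  3.21806139e-01  5.16478689e-04  5.46162410e-01]
 [ 3.21806240e-01 -9.46805539e-01 -1.23940920e-04 -8.74572863e-02]
 [ 4.49119935e-04  2.83554002e-04 -9.99999859e-01  2.71632833e-01]
 [ 0.00000000e+00  0.00000000e+00  0.00000000e+00  1.00000000e+00]] 1.95 [ 0.26017921  0.07939641  0.09439555  0.08111618 -0.0942682   0.08244791]
```

View pics/w1.png

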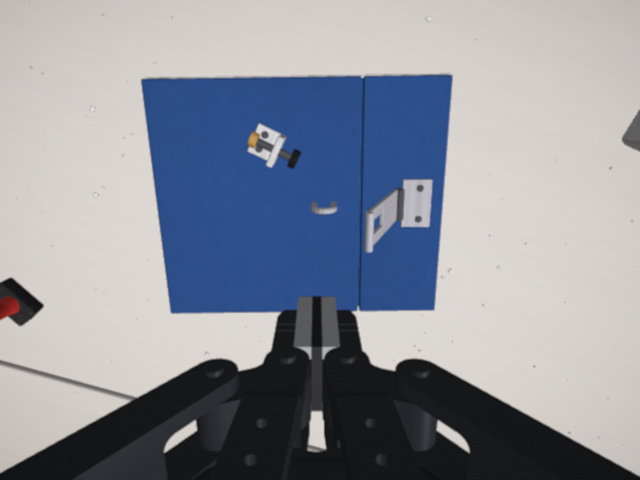

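The wrist view shows the lid with corners at about (143,79), (451,75), (435,310) and (170,313). The staple arch is at (324,207), the black stop foot at (293,158), and the leaf is raised, with its hinge at about (402,205) and free edge at about (368,230).

```bash
python3 - <<'E'
from h import *
np.set_printoptions(precision=4,suppress=True)
T=np.load('T1.npy'); M=model('wrist',T); im=cv2.imread('pics/w1.png')
m=mask(im,'blue'); b=max(blobs(m),key=lambda s:s[0][4]) 
m2=np.zeros_like(m)
for s,c,l in blobs(m,1500): m2|=l.astype(np.uint8)
h=cv2.convexHull(np.argwhere(m2)[:,::-1].astype(np.int32))
a=cv2.approxPolyDP(h,8,True)[:,0]; 
P=np.array([onz(M,p,.07) for p in a]); print(a,P,P.mean(0))
# staple blob: non-blue inside window
w=(1-m)[190:225,300:345]; 
for s,c,l in blobs(w.astype(np.uint8),10): print('staple px',s+[300,190,0,0,0],c+[300,190], onz(M,c+[300,190],.092))
yw=19
for p in [(313,210),(337,210)]: print('leg top',onz(M,p,.0915))
print('foot',onz(M,(297,160),.084))
for n in ['scene','side']:
  MM=model(n); print(n)
E
```

```text
[[450  76]
 [432 308]
 [172 311]
 [143  80]] [[ 0.6727 -0.1524  0.07  ]
 [ 0.4877 -0.2176  0.07  ]
 [ 0.4091  0.0044  0.07  ]
 [ 0.5943  0.0696  0.07  ]] [ 0.541 -0.074  0.07 ]
staple px [310 201  28  14 284] [323.4754 208.2641] [ 0.5483 -0.0925  0.092 ]
leg top [ 0.5442 -0.0852  0.0915]
leg top [ 0.5503 -0.1031  0.0915]
foot [ 0.5763 -0.0612  0.084 ]
scene
side
```

```bash
python3 - <<'E'
import cv2
a=cv2.imread('pics/w1.png')[100:270,230:450]
cv2.imwrite('pics/w1c.png',cv2.resize(a,None,fx=3.5,fy=3.5,interpolation=cv2.INTER_CUBIC))
E
```

```text
(no output)
```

View pics/w1c.png

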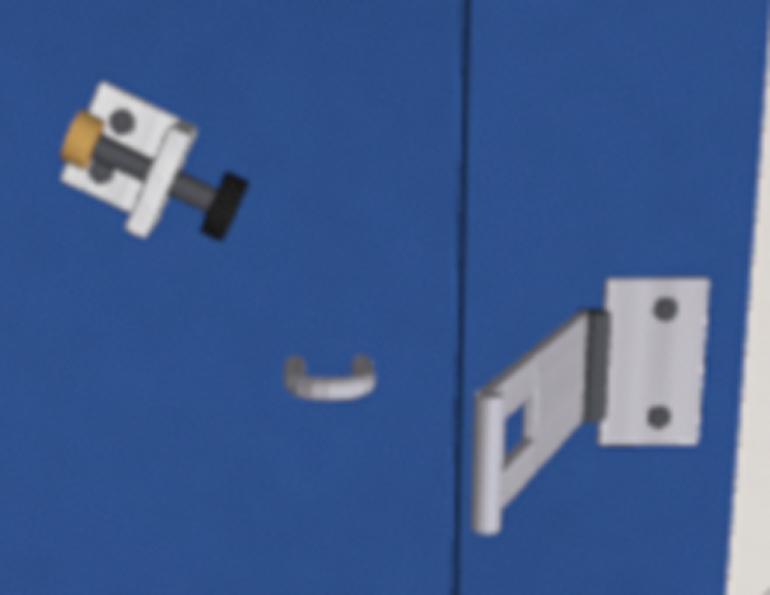

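```bash
python3 - <<'E'
from h import *
np.set_printoptions(precision=4,suppress=True)
T=np.load('T1.npy'); M=model('wrist',T)
a=np.radians(19.45); X=np.array([np.cos(a),np.sin(a),0]); Y=np.array([-np.sin(a),np.cos(a),0]); Z=np.array([0,0,1.])
S=np.array([.547,-.093,.07])
print('hinge seen',onz(M,(400.6,204.3),.074),'pred',S-.062*Y+.004*Z)
print('arch top',onz(M,(324.3,210.9),.093))
for th in np.arange(.7,1.25,.1):
    print(th,proj(M,S-.062*Y+.004*Z+.087*(np.cos(th)*Y+np.sin(th)*Z)))
for t in 'leg bases',: print([(p,(np.array(onz(M,p,.07))-S)@np.c_[X,Y,Z]) for p in [(314.3,202.5),(333.7,202.5)]])
# triangulated staple top: scene + side pics
for n in('scene','side'):
    print(n,proj(model(n),S+.022*Z),proj(model(n),S))
    im=cv2.imread(f'pics/{n}0.png'); u,v=proj(model(n),S+.015*Z).astype(int)
    cv2.imwrite(f'pics/{n}c.png',cv2.resize(im[v-35:v+35,u-45:u+45],None,fx=4.4,fy=4.4,interpolation=cv2.INTER_CUBIC)); print(u,v)
A=cv2.imread('pics/scenec.png');B=cv2.imread('pics/sidec.png'); cv2.imwrite('pics/both.png',np.hstack([A,B]))
E
```

```text
hinge seen [ 0.568  -0.1534  0.074 ] pred [ 0.5676 -0.1515  0.074 ]
arch top [ 0.5467 -0.0937  0.093 ]
0.7 [317.954  222.7019]
0.7999999999999999 [326.6311 225.0352]
0.8999999999999999 [336.5428 227.2057]
0.9999999999999999 [347.5939 229.1669]
1.0999999999999999 [359.6504 230.8732]
1.1999999999999997 [372.5397 232.2819]
[((314.3, 202.5), array([0.0012, 0.0074, 0.    ])), ((333.7, 202.5), array([ 0.001 , -0.0088,  0.    ]))]
scene [372.002 200.538] [371.3918 209.9641]
371 203
side [322.7318 209.3011] [322.7249 218.555 ]
322 212
```

View pics/both.png

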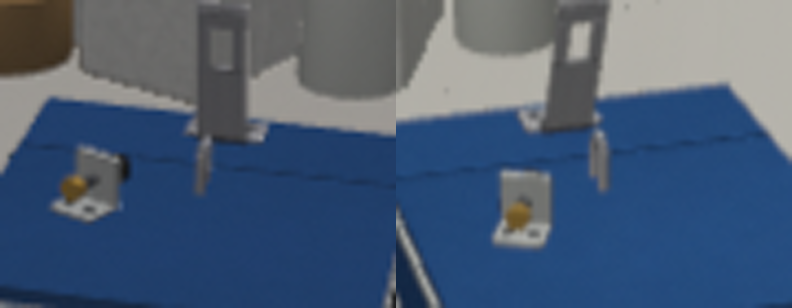

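The scene and side crops put the staple centre at pixels (372,205.5) and (323.4,213.8). Both are within 1 px of the projection of my estimate, staple ≈ (0.547,-0.0935), yaw 19.4°. The leaf edge matches an angle of about 1.17 rad. I'll fold the leaf now.

Call:
{"op": "send_rows", "data": {
  "targets": "-1 60 40 -0.6 255;-1 86 90 -0.6 255;-1 86 145 -0.6 255;-1 86 157 -0.6 255;-1 80 157 -0.6 255;-1 72 157 -0.6 255;-1 65 159 -0.6 255;-1 61 160 -0.6 255;-1 57 162 -0.6 255;-1 54 164 -0.6 255;-1 50 166 -0.6 255;-1 48 169 -0.6 255;-1 45 172 -0.6 255;-1 42 175 -0.6 255;-1 40 178 -0.6 255;-1 39 182 -0.6 255;-1 37 186 -0.6 255;-1 37 186 -0.6 255"
}}

```text
time: 4.2
ee_pos: [0.5574, -0.1217, 0.0848]
tcp_rot: [-180.0, 0.0, 19.5]
wrist_force: [-0.0, 0.7, -0.5]
opening: -0.0003
grasp_force: 0.0
```

Call:
{"op": "send_rows", "data": {
  "targets": "0 -1 3 0 255;0 -1 6 0 255;0 -1 8 0 255;0 -1 9 0 255;0 -1 9 0 255"
}}

```text
time: 4.82
ee_pos: [0.5573, -0.1211, 0.0761]
tcp_rot: [-180.0, 0.0, 19.5]
wrist_force: [-1.0, 0.2, -0.3]
opening: -0.0
grasp_force: 0.0
```

```bash
python3 - <<'E'
from h import *
A=camera('scene')[150:260,300:440];B=camera('side')[150:260,250:390]
cv2.imwrite('pics/b2.png',np.hstack([cv2.resize(x,None,fx=2.8,fy=2.8,interpolation=cv2.INTER_CUBIC) for x in(A,B)])); print(bot.get_obs()['wrist_force'])
E
```

```text
[-0.15987614 -0.93952034 -0.0471109 ]
```

View pics/b2.png

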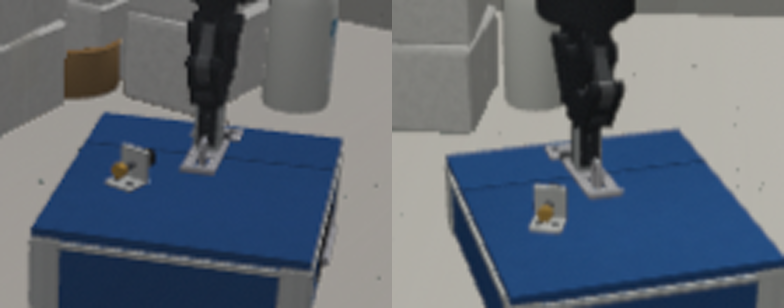

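The leaf is down over the staple in both views, at about (205,155) and (600,178) in the crops. I'll press gently until there is contact.

Call:
{"op": "send_rows", "data": {
  "targets": "0 0 1 0 255;0 0 1.5 0 255;0 0 1.5 0 255"
}}

```text
time: 5.3
ee_pos: [0.5574, -0.1211, 0.0748]
tcp_rot: [180.0, -0.0, 19.5]
wrist_force: [-0.3, -0.2, 0.9]
opening: -0.0
grasp_force: 0.2
```

Call:
{"op": "send_rows", "data": {
  "targets": "0 0 1 0 255;0 0 1.5 0 255;0 0 1.5 0 255"
}}

```text
time: 5.68
ee_pos: [0.5574, -0.1211, 0.0734]
tcp_rot: [180.0, -0.0, 19.5]
wrist_force: [-0.2, -0.6, 2.1]
opening: -0.0001
grasp_force: 0.9
```

Call:
{"op": "send_rows", "data": {
  "targets": "0 0 1 0 255;0 0 1.5 0 255;0 0 1.5 0 255"
}}

```text
time: 6.05
ee_pos: [0.5574, -0.1211, 0.0732]
tcp_rot: [180.0, -0.1, 19.5]
wrist_force: [-5.2, 0.2, 11.0]
opening: -0.0001
grasp_force: 5.9
```

Call:
{"op": "send_rows", "data": {
  "targets": "0 0 -60 0 255;0 -20 -115 0 200;33 -448 -175 41.5 0;33 -448 -175 41.5 0;33 -448 -175 41.5 0;33 -448 -175 41.5 0;33 -448 -175 41.5 0;33 -448 -175 41.5 0;33 -448 -175 41.5 0;33 -448 -175 41.5 0;33 -448 -175 41.5 0;33 -448 -175 41.5 0;33 -448 -175 41.5 0"
}}

```text
time: 7.68
ee_pos: [0.356, -0.1036, 0.2382]
tcp_rot: [-177.3, 0.1, -18.3]
wrist_force: [0.2, -0.5, 0.6]
opening: 0.0852
grasp_force: 0.0
```

```bash
python3 - <<'E'
from h import *
T=wristpose(); im=camera('wrist'); np.save('T2.npy',T); cv2.imwrite('pics/w2.png',im); print(T)
for s,c,l in blobs(mask(im,'red'),50): print(s,c)
cv2.imwrite('pics/sc2.png',camera('scene'))
E
```

```text
[[ 0.94967735 -0.31294683  0.01331223  0.35604784]
 [-0.31322598 -0.94859662  0.04532034 -0.10364774]
 [-0.00155492 -0.04720944 -0.9988838   0.23822308]
 [ 0.          0.          0.          1.        ]]
[  14  299   63   50 1324] [ 43.17673716 325.12084592]
```

View pics/w2.png

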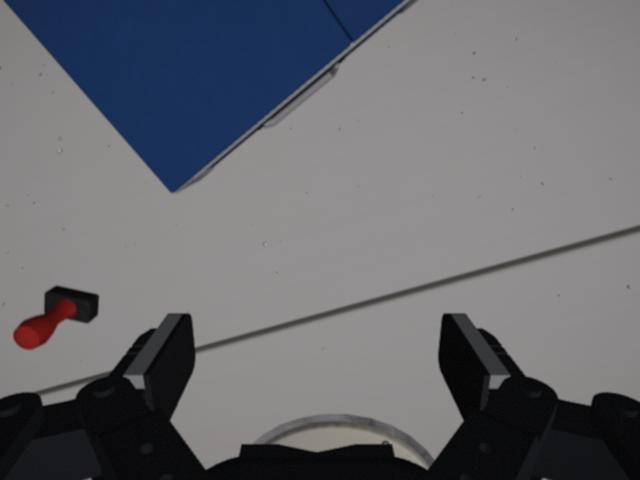

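The view shows the table, the stamp at (60,320) and a corner of the case. The move ended short of its target, so I'll check the joints.

```bash
python3 - <<'E'
from h import *
o=bot.get_obs(); print(o['time'],o['q'],o['qd'],o['ee_pos'],o['tcp_rot'])
E
```

```text
7.775 [-18.31439473 -19.05820812 -10.78128325  98.33649235   2.70260069
 179.94303508] [ 4.70970071e-04  1.09998191e+00  4.21372890e-01 -9.38182654e-01
  4.65566979e-02 -7.18093855e-02] [ 0.35603023 -0.1036897   0.23849964] [-1.77297341e+02  5.68814526e-02 -1.82574931e+01]
```

Call:
{"op": "send_rows", "data": {
  "targets": "0 0 0 0 0;0 0 0 0 0"
}}

```text
time: 8.02
ee_pos: [0.3567, -0.104, 0.238]
tcp_rot: [-177.3, 0.1, -18.3]
wrist_force: [0.4, -0.1, 0.0]
opening: 0.0851
grasp_force: 0.0
```

The wrist joint is at its limit, so I need the grasp turned half a turn. I'll start with a small test move to see the commanded pose.

Call:
{"op": "send_rows", "data": {
  "targets": "0 0 0 -10 0;0 0 0 -20 0;0 0 0 -30 0;0 0 0 -40 0;0 0 0 -40 0"
}}

```text
time: 8.65
ee_pos: [0.3566, -0.1041, 0.238]
tcp_rot: [-177.9, -1.7, 21.6]
wrist_force: [-0.0, 0.2, 0.0]
opening: 0.0856
grasp_force: 0.0
```

The commanded pose kept a 2.7° tilt from that joint-limit clip. I'll cancel it by clipping against the opposite limit of the last joint.

Call:
{"op": "send_rows", "data": {
  "targets": "0 0 0 -10.6 0;0 0 0 -21.2 0;0 0 0 -31.8 0;0 0 0 -42.4 0;0 0 0 -53 0;0 0 0 -63.6 0;0 0 0 -74.2 0;0 0 0 -84.8 0;0 0 0 -95.4 0;0 0 0 -106 0;0 0 0 -116.6 0;0 0 0 -127.2 0;0 0 0 -137.8 0;0 0 0 -148.4 0;0 0 0 -159 0;0 0 0 -169.6 0;0 0 0 -180.2 0;0 0 0 -190.8 0;0 0 0 -201.4 0;0 0 0 -212 0"
}}

```text
time: 11.15
ee_pos: [0.3566, -0.1041, 0.2381]
tcp_rot: [179.1, 2.5, -126.2]
wrist_force: [0.3, -0.3, -0.5]
opening: 0.0854
grasp_force: 0.0
```

Call:
{"op": "send_rows", "data": {
  "targets": "0 0 0 -10.6 0;0 0 0 -21.2 0;0 0 0 -31.8 0;0 0 0 -42.4 0;0 0 0 -53 0;0 0 0 -63.6 0;0 0 0 -74.2 0;0 0 0 -84.8 0;0 0 0 -95.4 0;0 0 0 -104 0;0 0 0 -104 0"
}}

```text
time: 12.52
ee_pos: [0.3566, -0.1041, 0.2381]
tcp_rot: [-177.3, 0.3, -22.5]
wrist_force: [0.4, -0.5, -0.2]
opening: 0.0851
grasp_force: 0.0
```

```bash
python3 - <<'E'
from h import *
o=bot.get_obs(); print(o['time'],o['q'],wristpose())
E
```

```text
12.525 [ -18.33966555  -18.94731323  -10.74702094   98.2993211     2.69916212
 -175.79670456] [[ 0.92361084 -0.38310486  0.01317866  0.35656811]
 [-0.38329653 -0.92251657  0.04524318 -0.1040582 ]
 [-0.00517535 -0.04683843 -0.99888907  0.23808419]
 [ 0.          0.          0.          1.        ]]
```

Call:
{"op": "send_rows", "data": {
  "targets": "3 40 0 -10 0;3 40 0 -14 0;3 40 0 -14 0"
}}

```text
time: 12.9
ee_pos: [0.3582, -0.0757, 0.2363]
tcp_rot: [180.0, -0.3, -12.3]
wrist_force: [0.1, 0.3, 0.3]
opening: 0.0857
grasp_force: 0.0
```

```bash
python3 - <<'E'
from h import *
o=bot.get_obs(); print(o['time'],o['q'],wristpose())
E
```

```text
12.9 [-1.18959310e+01 -2.00746802e+01 -1.17306439e+01  9.80443829e+01
 -3.92432329e-02 -1.79644943e+02] [[ 9.77214045e-01 -2.12197890e-01  4.97640689e-03  3.58214556e-01]
 [-2.12191691e-01 -9.77226499e-01 -1.74828040e-03 -7.56605657e-02]
 [ 5.23405810e-03  6.52491970e-04 -9.99986089e-01  2.36287596e-01]
 [ 0.00000000e+00  0.00000000e+00  0.00000000e+00  1.00000000e+00]]
```

Call:
{"op": "send_rows", "data": {
  "targets": "0 0 0 10.5 0;0 0 -10 21 0;-3 -30 -14 31.5 0;-3 -60 -14 42 0;-3 -90 -14 52.5 0;-3 -120 -14 63 0;-3 -150 -14 73.5 0;-3 -180 -14 84 0;-3 -210 -14 94.5 0;-3 -240 -14 105 0;-3 -270 -14 115.5 0;-3 -300 -14 126 0;-3 -330 -14 136.5 0;-3 -360 -14 147 0;-3 -396 -14 157.5 0;-3 -396 -14 168 0;-3 -396 -14 178.5 0;-3 -396 -14 189 0;-3 -396 -14 189.5 0;-3 -396 -14 189.5 0"
}}

```text
time: 15.4
ee_pos: [0.4381, 0.3113, 0.2498]
tcp_rot: [-180.0, 0.3, 158.5]
wrist_force: [-0.4, 0.7, -0.2]
opening: 0.0856
grasp_force: 0.0
```

```bash
python3 - <<'E'
from h import *
T=wristpose(); im=camera('wrist'); np.save('T2.npy',T); cv2.imwrite('pics/w2.png',im); print(T,bot.get_obs()['q'])
for s,c,l in blobs(mask(im,'red'),50): print(s,c)
for n in('scene','side'): cv2.imwrite(f'pics/{n}2.png',camera(n))
E
```

```text
[[-9.30647553e-01  3.65886654e-01  4.69992571e-03  4.38072836e-01]
 [ 3.65881454e-01  9.30659415e-01 -1.95301583e-03  3.11333861e-01]
 [-5.08861254e-03 -9.79537437e-05 -9.99987048e-01  2.49783326e-01]
 [ 0.00000000e+00  0.00000000e+00  0.00000000e+00  1.00000000e+00]] [35.54484281  3.52634049 10.61265305 96.92931709 -0.2481129  57.00286979]
[ 78 125  31  32 762] [ 92.94356955 141.19160105]
[305 196  21  37 650] [314.97230769 214.36923077]
```

View pics/w2.png

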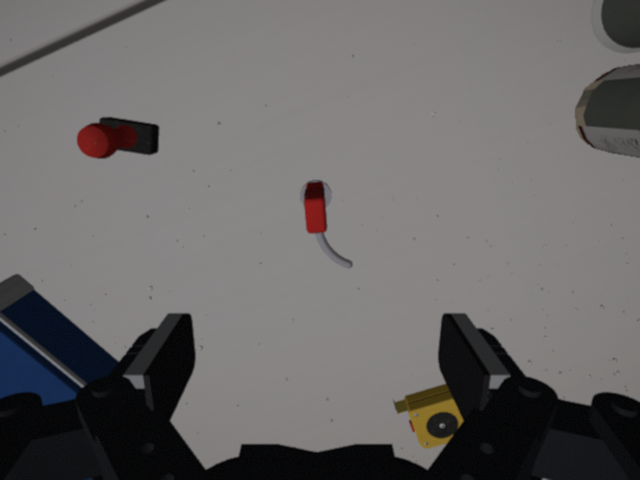

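The wrist view shows the pin's top face centred at about (315,214), the foot ring at (316,193) and the rod tip at (350,265). The stamp, tape and jar all stay clear of the fingers.

```bash
python3 - <<'E'
from h import *
np.set_printoptions(precision=4,suppress=True)
T=np.load('T2.npy'); M=model('wrist',T); im=cv2.imread('pics/w2.png')
s,c,l=[b for b in blobs(mask(im,'red')) if b[0][0]>250][0]
r=cv2.minAreaRect(np.argwhere(l)[:,::-1].astype(np.float32)); bx=cv2.boxPoints(r)
P=np.array([onz(M,p,.081) for p in bx]); print(r,P,'centre',P.mean(0))
print('edges',[(np.linalg.norm(P[i]-P[i-1]),np.degrees(np.arctan2(*(P[i]-P[i-1])[1::-1]))) for i in range(4)])
pc=onz(M,c,.081); print('top centroid',pc)
# rod: darker grey than table
g=cv2.cvtColor(im,cv2.COLOR_BGR2GRAY); roi=g[170:280,290:370]; print('bg',np.median(roi))
rows=im[225:275:6,312:360].astype(int)
m=((roi<np.median(roi)-18)|(mask(im,'red')[170:280,290:370]>0)).astype(np.uint8)
s2,c2,l2=max(blobs(m,20),key=lambda b:b[0][4]); pts=np.argwhere(l2)[:,::-1]+[290,170]
print('sil',s2,[290,170]); e=pts[np.argmax(pts@np.array([.7,.7]))]; print('tip px',e,onz(M,e,.014))
for n,tip in[('scene',(268,324)),('side',(329,372))]: print(onz(model(n),tip,.014))
print('tool coords of top centroid',np.linalg.inv(T)@np.r_[pc,1])
E
```

```text
((314.9474792480469, 213.6595458984375), (36.36654281616211, 19.150135040283203), 86.42366790771484) [[0.4243 0.3072 0.081 ]
 [0.4287 0.3209 0.081 ]
 [0.4559 0.3122 0.081 ]
 [0.4514 0.2982 0.081 ]] centre [0.4401 0.3096 0.081 ]
edges [(np.float64(0.02854918088994634), np.float64(161.54766296925794)), (np.float64(0.014400240212164088), np.float64(72.15939897060593)), (np.float64(0.028522010859335287), np.float64(-17.666604231341807)), (np.float64(0.014791686802713356), np.float64(-107.74115109478328))]
top centroid [0.4404 0.3095 0.081 ]
bg 134.0
sil [  11   10   52   88 1646] [290, 170]
tip px [351 267] [0.5176 0.3162 0.014 ]
[0.5122 0.3157 0.014 ]
[0.5111 0.3139 0.014 ]
tool coords of top centroid [-0.002  -0.0008  0.1688  1.    ]
```

Call:
{"op": "send_rows", "data": {
  "targets": "-2 -0.8 50 -3.3 0;-2 -0.8 105 -3.3 0;-2 -0.8 150 -3.3 0;-2 -0.8 180 -3.3 0;-2 -0.8 200 -3.3 0;-2 -0.8 210 -3.3 0;-2 -0.8 210 -3.3 0;-2 -0.8 210 -3.3 255;-2 -0.8 210 -3.3 255;-2 -0.8 210 -3.3 255;-2 -0.8 210 -3.3 255;-2 -0.8 210 -3.3 255;-2 -0.8 210 -3.3 255",
  "newtons": 60
}}

```text
time: 17.18
ee_pos: [0.4405, 0.3098, 0.0403]
tcp_rot: [180.0, 0.3, 161.8]
wrist_force: [-0.6, -0.3, 3.4]
opening: 0.0154
grasp_force: 58.7
```

Call:
{"op": "send_rows", "data": {
  "targets": "0 0 -20 0 255;0 0 -75 0 255;0 0 -130 0 255;-10 -20 -180 5 255;-30 -65 -190 14 255;-50 -110 -190 23 255;-72 -155 -190 32 255;-95 -200 -190 42 255;-115 -245 -190 51 255;-135 -285 -190 58 255;-148 -312 -190 62.3 255;-148 -312 -190 62.3 255;-148 -312 -150 62.3 255;-148 -312 -110 62.3 255;-148 -312 -85 62.3 255;-148 -312 -80 62.3 255;-148 -312 -80 62.3 255"
}}

```text
time: 19.3
ee_pos: [0.4829, -0.0324, 0.1213]
tcp_rot: [179.7, 0.2, 99.5]
wrist_force: [-0.3, -0.3, -0.7]
opening: 0.0152
grasp_force: 58.9
```

```bash
python3 - <<'E'
from h import *
np.set_printoptions(precision=4,suppress=True)
T=wristpose(); o=bot.get_obs(); print(T,o['time'],o['wrist_force'],o['opening'])
np.save('T3.npy',T); im=[]
for n in('wrist','scene','side'): cv2.imwrite(f'pics/{n}3.png',camera(n))
f=T[:3,3]+np.array([0,0,-.0403]); yw=np.arctan2(-T[1,0],-T[0,0]); R=Ro.from_euler('z',yw).as_matrix()
tip=f+R@[.0683,.0296,.014]; print('tip pred',tip,np.degrees(yw))
c=[]
for n in('scene','side'):
    u,v=proj(model(n),tip).round().astype(int); print(n,u,v,'S',proj(model(n),[.5468,-.0935,.085]))
    i=cv2.imread(f'pics/{n}3.png'); c.append(cv2.resize(i[v-40:v+40,u-50:u+50],None,fx=4,fy=4,interpolation=cv2.INTER_CUBIC))
print('wrist',proj(model('wrist',T),tip))
cv2.imwrite('pics/c3.png',np.hstack(c))
E
```

```text
[[-0.165   0.9863  0.0051  0.4829]
 [ 0.9863  0.165  -0.0018 -0.0324]
 [-0.0026  0.0048 -1.      0.1213]
 [ 0.      0.      0.      1.    ]] 19.3 [-0.3068 -0.2753 -0.6612] 0.015235134510091421
tip pred [ 0.5234 -0.0949  0.095 ] -80.50088517151487
scene 382 201 S [372.0004 203.5024]
side 334 208 S [322.8378 212.1678]
wrist [376.6305 417.9739]
```

View pics/c3.png

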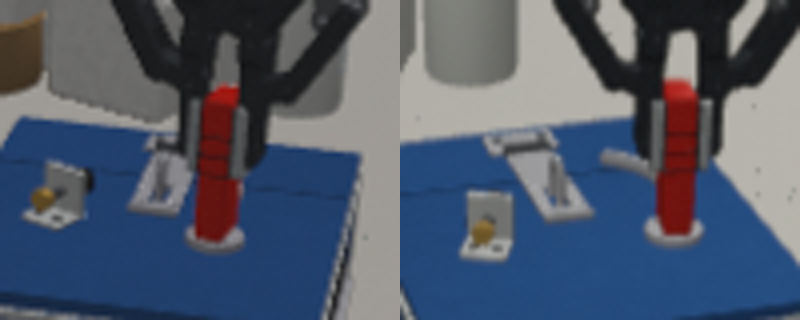

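The side crop shows the tip at (334.5,207.3), against a predicted (334,208). The foot is at about (385.5,221) in the scene view and (352.5,226) in the side view. The leaf is flat with the staple standing through it. Next I'll compute the arc rows.

```bash
cat > path.py <<'E'
from h import *
A=19.45; S=np.array([.5470,-.0935])
def grip(phi,off=(0,0),r=(.026,.045)):
    """world xy of grip and tool yaw for tip at phi deg; off = extra shift of arc centre in staple axes (m)"""
    R=lambda d: Ro.from_euler('z',d,degrees=True).as_matrix()[:2,:2]
    C=S+R(A)@(np.array([0,.045])+off)
    return C+R(A+phi-70)@(-np.array(r)), A+phi-70+180
def rows(T,phis,z,off=(0,0)):
    Ri=T[:3,:3]; y0=np.degrees(np.arctan2(T[1,0],T[0,0]))
    for p in phis:
        g,y=grip(p,off); d=Ri.T@(np.r_[g,z]-T[:3,3])*1000
        print(p,'| %.1f %.1f %.1f %.1f'%(*d,-((y-y0+180)%360-180)))
def staplepos(T):
    """tip in staple frame (mm), arc centre error (mm) from a TCP pose"""
    yw=np.arctan2(-T[1,0],-T[0,0]); R=Ro.from_euler('z',yw).as_matrix()[:2,:2]; Q=Ro.from_euler('z',A,degrees=True).as_matrix()[:2,:2]
    t=Q.T@(T[:2,3]+R@[.0683,.0296]-S); c=Q.T@(T[:2,3]+R@[.026,.045]-S)-[0,.045]
    return t*1000,c*1000,np.degrees(yw)-A+70
E
python3 - <<'E'
from path import *
np.set_printoptions(precision=4,suppress=True)
T=np.load('T3.npy'); 
print('foot tri',tri([ray(model('scene'),(385.5,220.8)),ray(model('side'),(352.5,226.2))]))
print('staple tri',tri([ray(model('scene'),(332+157/4,161+178/4)),ray(model('side'),(323,213))]))
print(staplepos(T))
rows(T,[-30,-25,-20,-15,-12,-9,-6,-3,0],.1115)
E
```

```text
foot tri (array([ 0.4825, -0.0339,  0.0831]), [np.float64(0.0005058099330197525), np.float64(0.0005058099330197237)])
staple tri (array([ 0.5463, -0.0904,  0.083 ]), [np.float64(0.001409027218510576), np.float64(0.001409027218510411)])
(array([-22.7063,   6.5793]), array([-0.2284,  0.5818]), np.float64(-29.95088517151487))
-30 | -0.5 0.3 9.8 0.0
-25 | -4.5 -1.8 9.8 -5.0
-20 | -8.7 -3.5 9.8 -10.0
-15 | -13.0 -4.9 9.9 -15.0
-12 | -15.6 -5.5 9.9 -18.0
-9 | -18.3 -6.0 9.9 -21.0
-6 | -21.0 -6.4 9.9 -24.0
-3 | -23.7 -6.6 9.9 -27.0
0 | -26.4 -6.7 9.9 -30.0
```

Call:
{"op": "send_rows", "data": {
  "targets": "-0.5 0.3 5 0 255;-0.5 0.3 9.8 0 255;-2.5 -0.8 9.8 -2.5 255;-4.5 -1.8 9.8 -5 255;-6.6 -2.7 9.8 -7.5 255;-8.7 -3.5 9.8 -10 255;-10.8 -4.2 9.8 -12.5 255;-13 -4.9 9.8 -15 255;-15.6 -5.5 9.8 -18 255;-18.3 -6 9.8 -21 255;-18.3 -6 9.8 -21 255"
}}

```text
time: 20.82
ee_pos: [0.4799, -0.052, 0.1108]
tcp_rot: [179.8, 0.2, 120.4]
wrist_force: [-0.9, -0.2, -1.5]
opening: 0.0153
grasp_force: 59.0
```

```bash
python3 - <<'E'
from path import *
np.set_printoptions(precision=4,suppress=True)
T=wristpose(); o=bot.get_obs(); np.save('T4.npy',T); print(o['wrist_force'],T[:3,3],staplepos(T))
c=[]
for n in('scene','side','wrist'):
    i=camera(n); cv2.imwrite(f'pics/{n}4.png',i)
    M=model(n,T); p=proj(M,[*S,.084]); u,v=p.astype(int); print(n,p)
    v=min(v,440); w=(35,28) if n!='wrist' else (70,56)
    j=i[max(0,v-w[1]):v+w[1],u-w[0]:u+w[0]]; c.append(cv2.resize(j,(390,312),interpolation=cv2.INTER_CUBIC) if n!='wrist' else cv2.resize(j,(390,280)))
top=np.hstack(c[:2]); bot_=np.zeros((280,780,3),np.uint8); bot_[:,:390]=c[2]
cv2.imwrite('pics/c4.png',np.vstack([top,bot_]))
rows(T,[-9,-6,-4,-2,0,3,6,9,12,15,20],.1115)
E
```

```text
[-0.8717 -0.1599 -1.4714] [ 0.4799 -0.052   0.1108] (array([-7.4206,  0.0803]), array([-0.3433, -0.4634]), np.float64(-9.040575461875093))
scene [371.8911 203.9108]
side [322.7444 212.587 ]
wrist [391.2317 419.5588]
-9 | 0.4 0.4 -0.7 -0.0
-6 | -2.0 -0.9 -0.7 -3.0
-4 | -3.7 -1.7 -0.7 -5.0
-2 | -5.3 -2.4 -0.7 -7.0
0 | -7.0 -3.1 -0.7 -9.0
3 | -9.6 -4.0 -0.7 -12.0
6 | -12.2 -4.8 -0.7 -15.0
9 | -14.8 -5.4 -0.7 -18.0
12 | -17.5 -5.9 -0.7 -21.0
15 | -20.2 -6.3 -0.7 -24.0
20 | -24.7 -6.5 -0.6 -29.0
```

View pics/c4.png

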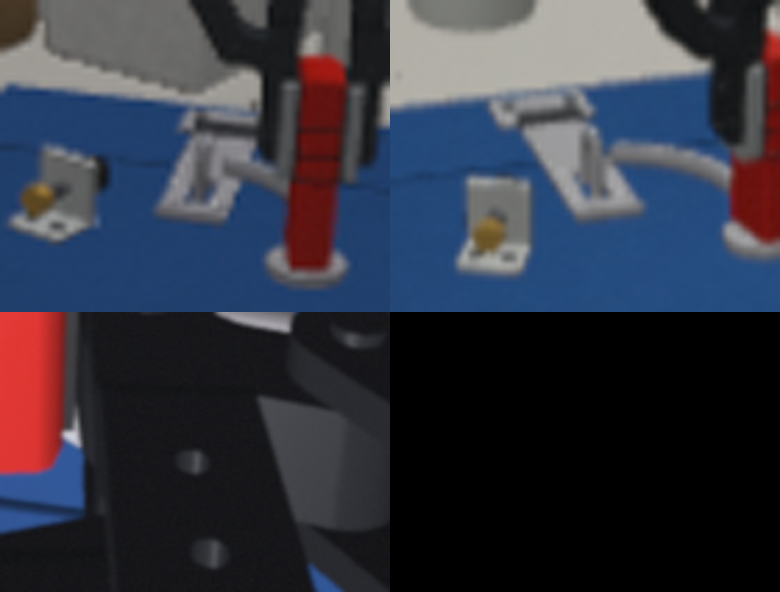

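The crops show the tip just in front of the staple opening at about mid height, at (230,168) in the scene crop and (613,153) in the side crop. I'll go in gently, checking the force.

Call:
{"op": "send_rows", "data": {
  "targets": "-0.8 -0.2 -0.3 -1.5 255;-2 -0.9 -0.3 -3 255;-3.7 -1.7 -0.3 -5 255;-5.3 -2.4 -0.3 -7 255;-5.3 -2.4 -0.3 -7 255"
}}

```text
time: 21.6
ee_pos: [0.4806, -0.0577, 0.1113]
tcp_rot: [179.8, 0.3, 127.5]
wrist_force: [0.5, 1.1, -1.7]
opening: 0.0152
grasp_force: 59.0
```

```bash
cat > st.py <<'E'
from path import *
import sys
np.set_printoptions(precision=3,suppress=True)
T=wristpose(); o=bot.get_obs(); Q=Ro.from_euler('z',A,degrees=True).as_matrix()
print('t',o['time'],'F staple axes',Q.T@o['wrist_force'],'M',Q.T@o['torque'],'z',T[2,3]); print('tip,centre err,phi',*staplepos(T))
rows(T,eval(sys.argv[1]),.1113)
E
python3 st.py "[-2,0,2,4,6,8,10,12]"
```

```text
t 21.6 F staple axes [ 0.818  0.844 -1.74 ] M [ 0.002  0.028 -0.012] z 0.11133879057291891
tip,centre err,phi [-1.419  0.022] [0.147 0.011] -1.9892846268790265
-2 | 0.0 -0.1 0.0 0.0
0 | -1.5 -1.0 0.0 -2.0
2 | -3.2 -1.8 0.0 -4.0
4 | -4.8 -2.6 0.1 -6.0
6 | -6.5 -3.3 0.1 -8.0
8 | -8.2 -4.0 0.1 -10.0
10 | -9.9 -4.6 0.1 -12.0
12 | -11.6 -5.1 0.1 -14.0
```

No contact force so far, and the tip is entering the opening.

Call:
{"op": "send_rows", "data": {
  "targets": "-1.5 -1 0 -2 255;-3.2 -1.8 0 -4 255;-4.8 -2.6 0 -6 255;-6.5 -3.3 0 -8 255;-6.5 -3.3 0 -8 255"
}}

```text
time: 22.22
ee_pos: [0.4819, -0.0648, 0.1113]
tcp_rot: [179.9, 0.3, 135.4]
wrist_force: [0.0, 0.7, -1.8]
opening: 0.0158
grasp_force: 59.0
```

```bash
python3 st.py "[6,9,12,15,18,21,24,27,30,33]"
```

```text
t 22.225 F staple axes [ 0.252  0.638 -1.784] M [-0.004  0.009  0.025] z 0.11134169957655655
tip,centre err,phi [4.702 0.262] [0.032 0.035] 5.9589643476544865
6 | -0.0 -0.1 0.0 -0.0
9 | -2.4 -1.4 0.1 -3.0
12 | -4.9 -2.5 0.1 -6.0
15 | -7.4 -3.6 0.1 -9.0
18 | -10.0 -4.5 0.1 -12.0
21 | -12.6 -5.3 0.1 -15.0
24 | -15.2 -5.9 0.1 -18.0
27 | -17.9 -6.4 0.1 -21.0
30 | -20.6 -6.7 0.1 -24.0
33 | -23.3 -6.9 0.1 -27.0
```

Clean entry. I'll continue to 24°.

Call:
{"op": "send_rows", "data": {
  "targets": "-1.2 -0.7 0 -1.5 255;-2.4 -1.4 0 -3 255;-3.6 -2 0 -4.5 255;-4.9 -2.5 0 -6 255;-6.1 -3.1 0 -7.5 255;-7.4 -3.6 0 -9 255;-10 -4.5 0 -12 255;-12.6 -5.3 0 -15 255;-15.2 -5.9 0 -18 255;-15.2 -5.9 0 -18 255"
}}

```text
time: 23.48
ee_pos: [0.4886, -0.0798, 0.1114]
tcp_rot: [180.0, 0.3, 153.5]
wrist_force: [-1.3, -0.2, -0.8]
opening: 0.0154
grasp_force: 59.0
```

```bash
python3 st.py "[24,27,30,33,36,39,42,43]"
```

```text
t 23.475 F staple axes [-1.315  0.212 -0.808] M [ 0.052 -0.002 -0.01 ] z 0.11137791064119086
tip,centre err,phi [18.284  3.834] [-0.027 -0.042] 24.006919067759654
24 | 0.0 0.1 0.1 0.0
27 | -2.4 -1.2 0.1 -3.0
30 | -4.8 -2.4 0.1 -6.0
33 | -7.3 -3.5 0.1 -9.0
36 | -9.9 -4.4 0.1 -12.0
39 | -12.5 -5.1 0.1 -15.0
42 | -15.2 -5.8 0.2 -18.0
43 | -16.0 -6.0 0.2 -19.0
```

Call:
{"op": "send_rows", "data": {
  "targets": "-1.2 -0.6 0 -1.5 255;-2.4 -1.2 0 -3 255;-4.8 -2.4 0 -6 255;-7.3 -3.5 0 -9 255;-9.9 -4.4 0 -12 255;-12.5 -5.1 0 -15 255;-14.3 -5.6 0 -17 255;-16 -6 0 -19 255;-16 -6 0 -19 255"
}}

```text
time: 24.6
ee_pos: [0.5003, -0.0922, 0.1115]
tcp_rot: [-179.9, 0.3, 172.5]
wrist_force: [0.5, -1.1, -1.9]
opening: 0.0153
grasp_force: 59.0
```

```bash
python3 st.py "[43,44,45,46,47,48,49,50,51,52,53,54,55,56,57,58]"
```

```text
t 24.6 F staple axes [ 0.124 -1.194 -1.925] M [-0.022  0.014  0.022] z 0.11147302633648895
tip,centre err,phi [30.665 12.127] [-0.041  0.045] 43.01317007805455
43 | -0.0 -0.0 0.2 0.0
44 | -0.8 -0.5 0.2 -1.0
45 | -1.6 -0.9 0.2 -2.0
46 | -2.4 -1.3 0.2 -3.0
47 | -3.2 -1.7 0.2 -4.0
48 | -4.1 -2.1 0.2 -5.0
49 | -4.9 -2.5 0.2 -6.0
50 | -5.7 -2.9 0.2 -7.0
51 | -6.6 -3.2 0.2 -8.0
52 | -7.4 -3.5 0.2 -9.0
53 | -8.3 -3.8 0.2 -10.0
54 | -9.1 -4.2 0.2 -11.0
55 | -10.0 -4.4 0.2 -12.0
56 | -10.8 -4.7 0.2 -13.0
57 | -11.7 -5.0 0.2 -14.0
58 | -12.6 -5.2 0.2 -15.0
```

Call:
{"op": "send_rows", "data": {
  "targets": "-0.8 -0.5 0 -1 255;-1.6 -0.9 0 -2 255;-1.6 -0.9 0 -2 255"
}}

```text
time: 24.98
ee_pos: [0.5018, -0.0933, 0.1115]
tcp_rot: [-179.9, 0.3, 174.5]
wrist_force: [0.7, 0.8, -1.7]
opening: 0.0156
grasp_force: 59.0
```

Call:
{"op": "send_rows", "data": {
  "targets": "-0.4 -0.2 0 -0.5 255;-0.8 -0.5 0 -1 255;-1.2 -0.7 0 -1.5 255;-1.2 -0.7 0 -1.5 255"
}}

```text
time: 25.48
ee_pos: [0.5029, -0.0941, 0.1115]
tcp_rot: [-179.9, 0.3, 176.0]
wrist_force: [-0.2, 0.1, -2.2]
opening: 0.015
grasp_force: 59.0
```

Call:
{"op": "send_rows", "data": {
  "targets": "-0.4 -0.2 0 -0.5 255;-0.8 -0.5 0 -1 255;-1.2 -0.7 0 -1.5 255;-1.2 -0.7 0 -1.5 255"
}}

```text
time: 25.98
ee_pos: [0.504, -0.0949, 0.1115]
tcp_rot: [-179.9, 0.3, 177.5]
wrist_force: [-0.2, 0.3, -1.5]
opening: 0.0151
grasp_force: 59.0
```

Now at 48°, still free.

Call:
{"op": "send_rows", "data": {
  "targets": "-0.4 -0.2 0 -0.5 255;-0.8 -0.5 0 -1 255;-1.2 -0.7 0 -1.5 255;-1.2 -0.7 0 -1.5 255"
}}

```text
time: 26.48
ee_pos: [0.5052, -0.0957, 0.1115]
tcp_rot: [-179.9, 0.3, 179.0]
wrist_force: [0.1, 0.0, -1.6]
opening: 0.0153
grasp_force: 59.0
```

Call:
{"op": "send_rows", "data": {
  "targets": "-0.4 -0.2 0 -0.5 255;-0.8 -0.5 0 -1 255;-0.8 -0.5 0 -1 255"
}}

```text
time: 26.85
ee_pos: [0.506, -0.0962, 0.1115]
tcp_rot: [-179.9, 0.3, 180.0]
wrist_force: [-0.1, 0.2, -1.4]
opening: 0.0154
grasp_force: 59.0
```

```bash
python3 st.py "[51,52]"
```

```text
t 26.85 F staple axes [-0.072  0.224 -1.394] M [-0.05   0.01   0.002] z 0.11153477648810689
tip,centre err,phi [34.699 16.276] [-0.04  -0.094] 50.51092849519829
51 | -0.4 -0.1 0.2 -0.5
52 | -1.2 -0.6 0.2 -1.5
```

Call:
{"op": "send_rows", "data": {
  "targets": "-0.4 -0.2 0 -0.5 255;-0.8 -0.5 0 -1 255;-0.8 -0.5 0 -1 255"
}}

```text
time: 27.22
ee_pos: [0.5067, -0.0966, 0.1115]
tcp_rot: [-179.9, 0.3, -179.0]
wrist_force: [0.1, 0.5, -1.5]
opening: 0.0153
grasp_force: 59.0
```

Call:
{"op": "send_rows", "data": {
  "targets": "-0.4 -0.2 0 -0.5 255;-0.8 -0.5 0 -1 255;-0.8 -0.5 0 -1 255"
}}

```text
time: 27.6
ee_pos: [0.5076, -0.0971, 0.1115]
tcp_rot: [-179.9, 0.3, -178.0]
wrist_force: [-0.3, -0.8, -1.8]
opening: 0.0155
grasp_force: 59.0
```

Call:
{"op": "send_rows", "data": {
  "targets": "-0.4 -0.2 0 -0.5 255;-0.8 -0.5 0 -1 255;-0.8 -0.5 0 -1 255"
}}

```text
time: 27.98
ee_pos: [0.5084, -0.0976, 0.1115]
tcp_rot: [-179.9, 0.3, -177.0]
wrist_force: [0.2, -0.7, -2.4]
opening: 0.0155
grasp_force: 59.0
```

Call:
{"op": "send_rows", "data": {
  "targets": "-0.4 -0.2 0 -0.5 255;-0.8 -0.5 0 -1 255;-0.8 -0.5 0 -1 255"
}}

```text
time: 28.35
ee_pos: [0.5092, -0.0981, 0.1115]
tcp_rot: [-179.9, 0.3, -176.0]
wrist_force: [-0.3, 0.7, -2.0]
opening: 0.0154
grasp_force: 59.0
```

Call:
{"op": "send_rows", "data": {
  "targets": "-0.4 -0.2 0 -0.5 255;-0.8 -0.5 0 -1 255;-0.8 -0.5 0 -1 255"
}}

```text
time: 28.72
ee_pos: [0.5101, -0.0985, 0.1116]
tcp_rot: [-179.9, 0.3, -175.0]
wrist_force: [-0.4, -0.2, -0.9]
opening: 0.0154
grasp_force: 59.0
```

```bash
python3 st.py "[56,57]"
```

```text
t 28.725 F staple axes [-0.482 -0.086 -0.881] M [ 0.01  -0.003 -0.024] z 0.11156562687973372
tip,centre err,phi [37.024 19.124] [-0.077 -0.381] 55.50850050386986
56 | -0.4 0.2 0.3 -0.5
57 | -1.2 -0.3 0.3 -1.5
```

Call:
{"op": "send_rows", "data": {
  "targets": "-0.4 0.1 0.2 -0.5 255;-0.8 -0.1 0.2 -1 255;-0.8 -0.1 0.2 -1 255"
}}

```text
time: 29.1
ee_pos: [0.5108, -0.0986, 0.1113]
tcp_rot: [-179.9, 0.3, -174.0]
wrist_force: [-0.8, -0.1, -0.4]
opening: 0.0153
grasp_force: 59.0
```

Call:
{"op": "send_rows", "data": {
  "targets": "-0.4 -0.2 0 -0.5 255;-0.8 -0.4 0 -1 255;-0.8 -0.4 0 -1 255"
}}

```text
time: 29.48
ee_pos: [0.5115, -0.0991, 0.1114]
tcp_rot: [-179.8, 0.2, -173.1]
wrist_force: [-1.2, -2.1, -1.8]
opening: 0.0157
grasp_force: 59.1
```

Call:
{"op": "send_rows", "data": {
  "targets": "-0.4 -0.2 0 -0.5 255;-0.8 -0.4 0 -1 255;-0.8 -0.4 0 -1 255"
}}

```text
time: 29.85
ee_pos: [0.5123, -0.0998, 0.1114]
tcp_rot: [-179.8, 0.2, -172.1]
wrist_force: [-2.5, -5.1, -0.6]
opening: 0.0157
grasp_force: 59.2
```

Felt the stop: about 5.7 N opposing travel, at about 58°. I'll hold briefly and check.

Call:
{"op": "send_rows", "data": {
  "targets": "0 0 0 0 255;0 0 0 0 255"
}}

```text
time: 30.1
ee_pos: [0.5122, -0.0998, 0.1114]
tcp_rot: [-179.8, 0.2, -172.1]
wrist_force: [-3.4, -5.3, -0.3]
opening: 0.0154
grasp_force: 59.2
```

```bash
python3 st.py "[58]"
```

```text
t 30.1 F staple axes [-4.958 -3.822 -0.298] M [-0.965  0.946 -0.266] z 0.11138746691703043
tip,centre err,phi [37.977 21.027] [-0.396 -0.437] 58.48167998869387
58 | 0.1 0.7 0.1 0.5
```

Tip contact is confirmed: force and moment match a push at the tip. I'll back off slightly to relieve it, lower to the lid and check.

Call:
{"op": "send_rows", "data": {
  "targets": "0.4 0.5 0 0.5 255;0.8 0.9 0 1 255;0.8 0.9 0.5 1 255;0.8 0.9 1 1 255;0.8 0.9 1 1 255"
}}

```text
time: 30.72
ee_pos: [0.5118, -0.0987, 0.1106]
tcp_rot: [-179.8, 0.3, -173.1]
wrist_force: [-2.6, -5.4, 0.6]
opening: 0.0157
grasp_force: 59.5
```

```bash
python3 st.py "[57.5]"
```

```text
t 30.725 F staple axes [-4.245 -4.208  0.555] M [-0.984  0.602 -0.278] z 0.11063388774392255
tip,centre err,phi [38.138 20.895] [0.179 0.093] 57.48833135595855
57.5 | 0.1 -0.1 -0.7 -0.0
```

Call:
{"op": "send_rows", "data": {
  "targets": "0.4 0.2 0 0.5 255;0.8 0.4 0 1 255;1.2 0.6 0 1.5 255;1.2 0.6 0.3 1.5 255"
}}

```text
time: 31.22
ee_pos: [0.5105, -0.0976, 0.1103]
tcp_rot: [-179.9, 0.3, -174.5]
wrist_force: [-0.6, -0.2, 3.1]
opening: 0.0153
grasp_force: 59.8
```

```bash
python3 st.py "[56]"
```

```text
t 31.225 F staple axes [-0.679 -0.014  3.126] M [ 0.069  0.102 -0.048] z 0.11026896005050196
tip,centre err,phi [37.622 20.525] [0.299 0.692] 56.012634447805056
56 | 0.1 -0.7 -1.0 0.0
```

Pin standing on the lid, free of the stop. Releasing and retreating.

Call:
{"op": "send_rows", "data": {
  "targets": "0 0 0 0 150;0 0 0 0 120;0 0 0 0 100;0 0 0 0 100;0 0 0 0 100;0 0 -10 0 100;0 0 -30 0 100;0 0 -60 0 100;0 0 -100 0 100;0 0 -120 0 100;0 0 -120 0 100"
}}

```text
time: 32.6
ee_pos: [0.5105, -0.0978, 0.2321]
tcp_rot: [-179.8, 0.5, -174.6]
wrist_force: [0.3, 0.4, -0.2]
opening: 0.0519
grasp_force: 0.0
```

```bash
python3 - <<'E'
from path import *
np.set_printoptions(precision=4,suppress=True)
T=wristpose(); o=bot.get_obs(); print(o['time'],o['wrist_force'],o['opening'])
g,y=grip(56)
for n in('wrist','scene','side'):
    im=camera(n); cv2.imwrite(f'pics/{n}9.png',im); M=model(n,T)
    print(n,'pred top',proj(M,[*g,.151]),'pred mid',proj(M,[*g,.115]))
    for s,c,l in blobs(mask(im,'red'),60): print('  ',s,c, onz(M,c,.151))
E
```

```text
32.6 [ 0.2749  0.4291 -0.2123] 0.051911197913806814
wrist pred top [315.6076 247.4206] pred mid [315.8683 229.2035]
   [ 304  199   27   72 1759] [316.925  235.9693] [ 0.5036 -0.0982  0.151 ]
scene pred top [390.3571 177.4148] pred mid [389.1032 193.5406]
   [381 177  16  35 440] [388.1955 194.0727] [ 0.4699 -0.0105  0.151 ]
   [400 287  16  36 377] [407.061  303.4695] [0.265  0.3303 0.151 ]
side pred top [340.4305 183.0149] pred mid [340.1322 198.8591]
   [334 183  12  33 396] [339.5 199. ] [ 0.5094 -0.0162  0.151 ]
   [434 288  16  34 357] [441.2297 303.2465] [0.361  0.3189 0.151 ]
```

```bash
python3 -c "
from workcell import ticket
print(ticket.job_done())"
```

```text
the job is handed in; nothing more can be done
None
```

I folded the hasp leaf flat, fed the pin through the staple until it met the stop at about 6 N, then backed it off slightly and left it standing free on the lid. The job was handed in at about 33 s; no verdict came back.

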